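# Vacuum the marinating box: set the limiter, snap the pump onto the tilted valve and hold

### The job

First turn the black limiter knob on the marinating box until its white pointer is on the red mark, and let go of it. Then take the orange-ringed cordless pump from its coaster, press it squarely onto the tilted valve of the box until it snaps on and its rim is fully down on the grey boss, and keep pressing against the valve spring: the program finishes while the gripper is still holding the pump pressed down. Leave the knob on its mark and do not disturb the jars, the salt shaker or the mug.

Things in the scene. Friction and masses are not known exactly. Their poses are not given: they have to be found in the camera images.
- vacuum_box: Vacuum marinating box, blue with a flat white lid, 134 x 254 x 90 mm (x, y, z), fixed, level, turned up to 0.35 rad about the vertical. Origin: centre of its underside, axes along its sides, z up, lid top at z = 90 mm. It carries the limiter knob at its (-10, +75 mm) and the tilted valve at its (-5, -70 mm).
- limiter (a joint): Black limiter knob on the lid, axis vertical: 0 to 3.0 rad, growing clockwise seen from above. Its white pointer points, in the box's frame, at (1.5 - value) rad from +x towards +y. Ticks every 0.3 rad from 0 to 3.0; the thick red one is at 1.8. It starts at 0.3 to 1.0 and stays where it is left (friction 0.06 N m).
- limiter_grip (a point): Point on the limiter's axis (vertical), 111 mm above the worktop, at the middle of its grip bar. The bar is 40 mm long along the pointer direction, 11 mm thick and 22 mm tall (from 99 to 121 mm above the worktop), on a disc of 46 mm diameter.
- valve_seat (a point): Centre of the flat top of the grey valve boss (54 mm wide), where the pump's rim sits when fully down; 116 mm above the worktop. Its z is the valve axis, up and out, 0.436 rad (25 degrees) from vertical, leaning to the box's -x (front). On it a brass nipple: neck 14 mm wide, head 20 mm at 11 to 13 mm up, 10 mm at its top 20 mm up; the steel pin reaches 30 mm.
- valve_pin (a joint): Spring pin (7 mm diameter) in the middle of the nipple: how far it is pushed in along the valve axis, 0 to 0.012 m. The spring gives 3.6 N at the start and 0.9 N more for each mm. The ceiling of the pump's socket pushes it: 0.009 with the pump fully down.
- pump: Cordless pump, 0.25 kg, 128 mm long, upright in the coaster. Origin: centre of its lower rim; z along its axis to the top. Rim 42 mm wide, bore 26 mm, 21 mm deep; 3 sprung balls in it snap behind the nipple's head with the rim about 5 mm off the boss (they do not hold it fully down). Finger guard 52 mm wide at 55 to 62 mm up; white and orange grip 38 mm wide, 62 to 116 mm up.
- coaster: Grey charging coaster, 72 mm diameter, 10 mm high, fixed; origin at the centre of its underside. The pump stands in it, its rim 4 mm above the worktop. Note for the wrist: a wall cupboard hangs behind the work (from about x = 0.58 m on, y = -0.38 to 0.20 m, 0.45 m above the worktop) and a tall cupboard's side stands at about y = -0.38 m; travel near x = 0.40 m.
- honey_jar: Honey jar with a dark lid, 61 mm diameter, 98 mm tall, loose; origin at its underside. Leave alone.
- spice_jar: Spice jar with a green cap, 46 mm diameter, 106 mm tall, loose; origin at its underside. Leave alone.
- salt_shaker: Salt shaker with a grey top, 44 mm diameter, 90 mm tall, loose; origin at its underside. Leave alone.
- mug: White mug, 83 x 110 mm with its handle, 86 mm tall, loose; origin at its underside. Leave alone.
There are look-alikes about, which are no part of the job. What is shaped like the pump but pink or turquoise is not meant.

How it is judged:
By the outcome, as a careful person would: the job done as asked, in the order asked, and still so for the second after the job is handed in, while the arm keeps its last pose, push and grip.
It also fails if it takes over 61 s, if anything falls off the work surface, if the arm or the gripper's body presses on something with over 40 N, if the wrist force passes 120 N, or if a joint passes its speed limit or range.

### The arm

A 6-joint arm with a two-finger parallel gripper is mounted at the origin on a cart in front of the work surface, level with it; the furniture and walls round the work are solid. World frame = base frame: x ahead of the robot, y to its left, z up, the work surface at z = 0. Lengths are in m, angles in degrees, forces in N, time in s.
With the tool pointing down it reaches from about 0.325 to 0.85 m from the base axis. Payload 15.5 kg.
Tool frame: the origin (TCP) lies midway between the tips of the shut fingers; the grasp point (between the pads) lies 19 mm behind it; z points along the fingers, y is the line along which they close (so a half turn about z gives the same grasp; the last joint's range is limited). The gripper opens to 91 mm and grips with 3 to 60 N. Pads are 32 mm wide; open, the fingers measure 118 mm over their backs; the gripper's body (76 mm by 178 mm) begins 60 mm behind the grasp point.
Start: joints at [67.924, 28.281, 77.091, -0, 74.628, -5.472], TCP at [0.179, 0.599, 0.214] pointing down, gripper open.
Joint ranges: [-166.48, 166.48], [-47.26, 123.95], [12.59, 153.08], [-70.14, 250.14], [6.76, 159.57], [-176.63, 176.63]. Speed limits (degrees/s): [108.29, 108.29, 147.25, 172.46, 172.46, 172.46].

### API

Orientations are given as a 3x3 rotation matrix whose columns are the frame's x, y, z axes.
In Python, from bench import ctrl gives the robot as it stands. The module is installed in compiled form; this text tells all that it offers. Calls block until the motion is done:
- ctrl.goto(position, orientation): joint-space move of the TCP to a pose.
- ctrl.move_l(position, vel=0.15, ori=None, contact_N=None): straight line of the TCP; ori=None keeps the orientation; vel is the mean speed in m/s. With contact_N (N) it stops when the force on the tool has changed by that much, and returns True; else False.
- ctrl.movej(angles): joint-space move.
- ctrl.command_gripper(opening): opening from 0.0 (shut) to 1.0 (fully open); the grip force is fixed at half the most; returns when the fingers have stopped.
- ctrl.sleep(seconds).
- ctrl.ik(position, orientation): joint angles nearest the present ones, or None.
- ctrl.read_camera(name): name is "side" or "top" or "wrist"; returns the picture (400x640x3 uint8, blue, green, red); there is no depth.
- ctrl.camera_params(name): a dict with "fx", "fy", "cx", "cy" (pixels), "pose" (4x4, takes a point from camera to world coordinates); the wrist camera has in their place "T_tool_cam" (4x4, takes a point from camera to tool coordinates, whose origin is the TCP and whose axes are the flange's). Camera axes: x right, y up, looking along -z (the intrinsics and any distortion apply to the point x, -y, -z); pixel columns grow to the right and rows downward; lengths in m; the calibration is good to about 2 mm. A picture is of the moment at which its call begins: read the wrist's pose just before it. camera_params takes no time and is no camera call.
A pose or a line that the arm cannot do raises ctrl.MotionError and nothing moves.
- ctrl.sign_off(): hands the job in; it is judged then, once.
Readings, each from a call of its own:
- ctrl.current_t(): time.
- ctrl.current_q(): joint angles.
- ctrl.current_dq(): joint speeds.
- ctrl.current_effort(): joint torques, N m.
- ctrl.current_tool_pos(): TCP position.
- ctrl.current_eef_rot(): TCP orientation.
- ctrl.current_contact_force(): force on the tool from outside, world axes, zero at the start.
- ctrl.current_wrist_torque(): the same for the moment, N m.
- ctrl.current_grip_width(): opening from 0.0 (shut) to 1.0 (fully open).
- ctrl.current_grasp_force(): force on a finger pad.
Only numpy, scipy, OpenCV 4.12 (cv2) and the standard library are available. Lean on these libraries where they do the work, as an engineer would, in place of code of your own. Each camera call takes 0.05 s, during which the arm holds its last target. There are 200 camera calls.

## Working session

There is one attempt and no reset: what is moved stays moved. The work goes in short steps, each a Python script; the robot and the scene stay as the last script left them, time stands still between calls to the robot, and variables do not carry over. Pictures are saved under pics/ and viewed, at most 10 in all, crops included, and the job is handed in when it is done.

```bash
mkdir -p pics; python3 - <<'E'
from bench import ctrl
import cv2,numpy as np
np.set_printoptions(precision=4,suppress=True)
for n in ("side","top","wrist"):
    im=ctrl.read_camera(n); cv2.imwrite(f"pics/{n}0.png",im); print(n,ctrl.camera_params(n))
print(ctrl.current_eef_rot(),ctrl.current_t())
a=cv2.imread("pics/side0.png");b=cv2.imread("pics/top0.png")
E
```

```text
side {'fx': 469.41229277766325, 'fy': 469.41229277766325, 'cx': 319.9398717501874, 'cy': 201.02788241879574, 'pose': array([[-0.9998,  0.021 , -0.0037,  0.5998],
       [-0.017 , -0.6788,  0.7341,  0.852 ],
       [ 0.0129,  0.734 ,  0.679 ,  0.9095],
       [ 0.    ,  0.    ,  0.    ,  1.    ]])}
top {'fx': 393.70999263737997, 'fy': 393.70999263737997, 'cx': 316.6470485608514, 'cy': 205.07878117373286, 'pose': array([[-0.0207,  0.9902, -0.1378,  0.4309],
       [-0.9997, -0.0185,  0.0171, -0.0058],
       [ 0.0143,  0.1381,  0.9903,  1.1304],
       [ 0.    ,  0.    ,  0.    ,  1.    ]])}
wrist {'fx': 282.87055897188475, 'fy': 282.87055897188475, 'cx': 320.48281212582646, 'cy': 200.31163861632066, 'T_tool_cam': array([[ 0.0005,  0.9561,  0.293 ,  0.0835],
       [ 1.    , -0.0005, -0.0001,  0.0003],
       [ 0.    ,  0.293 , -0.9561, -0.1709],
       [ 0.    ,  0.    ,  0.    ,  1.    ]])}
[[-0.9583  0.2857 -0.0003]
 [ 0.2857  0.9583 -0.0009]
 [ 0.0001 -0.001  -1.    ]] 0.15
```

View pics/top0.png

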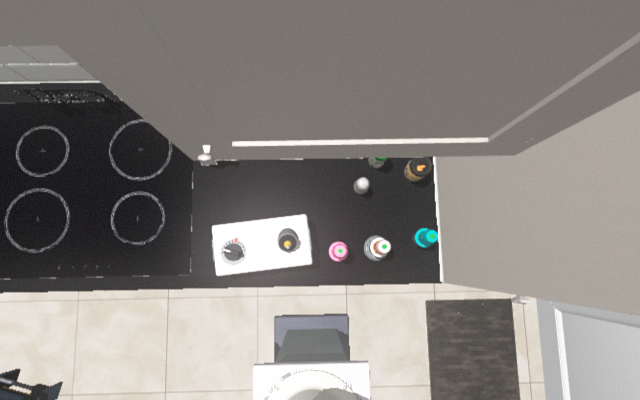

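View pics/side0.png

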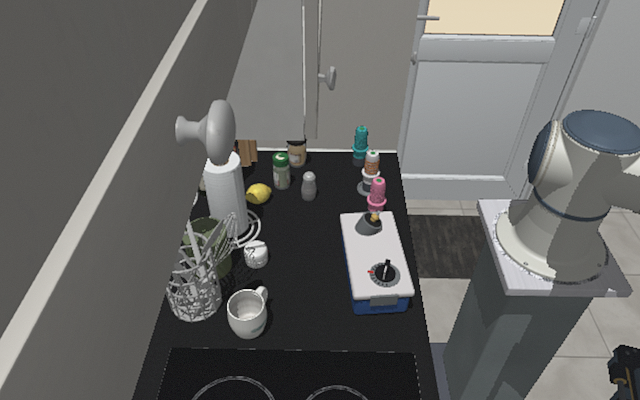

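The top view shows the box lid with corners near (213,222) to (311,265). The knob is at (233,252), the valve at (289,242), the real pump at (376,248), the pink decoy at (339,251) and the turquoise one at (426,237). The side view agrees: pump at (371,165), knob at (385,272).

```bash
cat > h.py <<'E'
from bench import ctrl
import cv2,numpy as np
from scipy.spatial.transform import Rotation as Rn
np.set_printoptions(precision=4,suppress=True)
def cam(n):
    p=ctrl.camera_params(n)
    if 'pose' in p: return p,p['pose']
    T=np.eye(4);T[:3,:3]=ctrl.current_eef_rot();T[:3,3]=ctrl.current_tool_pos()
    return p,T@p['T_tool_cam']
def ray(c,uv):
    p,T=c
    d=T[:3,:3]@np.array([(uv[0]-p['cx'])/p['fx'],-(uv[1]-p['cy'])/p['fy'],-1])
    return T[:3,3],d/np.linalg.norm(d)
def onz(c,uv,z):
    o,d=ray(c,uv); return o+d*(z-o[2])/d[2]
def proj(c,P):
    p,T=c; q=T[:3,:3].T@(np.array(P)-T[:3,3])
    return np.array([p['cx']+p['fx']*q[0]/-q[2],p['cy']+p['fy']*q[1]/q[2]])
def cross(c1,u1,c2,u2):
    o1,d1=ray(c1,u1);o2,d2=ray(c2,u2)
    s=np.linalg.lstsq(np.c_[d1,-d2],o2-o1,rcond=None)[0]
    a,b=o1+d1*s[0],o2+d2*s[1]; return (a+b)/2,np.linalg.norm(a-b)
def down(yaw): # tool z down, tool y along yaw (deg)
    a=np.radians(yaw);y=np.array([np.cos(a),np.sin(a),0]);z=np.array([0,0,-1.]);return np.c_[np.cross(y,z),y,z]
E
python3 - <<'E'
from h import *
t=cv2.imread("pics/top0.png");c=cam("top");s=cv2.imread("pics/side0.png");cs=cam("side")
hsv=cv2.cvtColor(t,cv2.COLOR_BGR2HSV)
m=cv2.inRange(hsv,(0,0,170),(180,40,255));m[:205]=0;m[280:]=0;m[:,:205]=0;m[:,318:]=0
k=max(cv2.findContours(m,cv2.RETR_EXTERNAL,cv2.CHAIN_APPROX_NONE)[0],key=cv2.contourArea)
P=np.array([onz(c,q[0],.09)[:2] for q in k])
r=cv2.minAreaRect((P*1000).astype(np.float32));print("lid",r)
def orange(im,x0,x1,y0,y1):
    h=cv2.cvtColor(im,cv2.COLOR_BGR2HSV);m=cv2.inRange(h,(3,110,90),(24,255,255));z=np.zeros_like(m);z[y0:y1,x0:x1]=m[y0:y1,x0:x1]
    n,l,st,ce=cv2.connectedComponentsWithStats(z);return [(st[i].tolist(),ce[i].round(1)) for i in range(1,n) if st[i][4]>3]
print(orange(t,360,395,230,265));print(orange(s,355,390,140,200))
bigt=cv2.resize(t[205:280,205:400],None,fx=4,fy=4,interpolation=cv2.INTER_CUBIC)
bigs=cv2.resize(s[140:200,340:410],None,fx=7,fy=7,interpolation=cv2.INTER_CUBIC)
o=np.zeros((300+280,780,3),np.uint8);o[:300]=bigt;o[300:,:490]=bigs[:280];cv2.imwrite("pics/crop1.png",o)
print("pump axis est", [onz(c,(376,248),z) for z in(.01,.12)],onz(c,(233,252),.1),onz(c,(289,242),.116))
E
```

```text
lid ((474.5444641113281, 123.99795532226562), (133.83175659179688, 256.75189208984375), 5.854212284088135)
[([374, 241, 5, 13, 25], array([375.4, 247.6]))]
[([364, 161, 15, 8, 49], array([371.3, 164.6])), ([365, 168, 10, 6, 17], array([368.2, 171.3])), ([373, 170, 4, 3, 6], array([375. , 170.5]))]
pump axis est [array([ 0.4608, -0.1909,  0.01  ]), array([ 0.4579, -0.1727,  0.12  ])] [0.4557 0.1958 0.1   ] [0.4778 0.0497 0.116 ]
```

View pics/crop1.png

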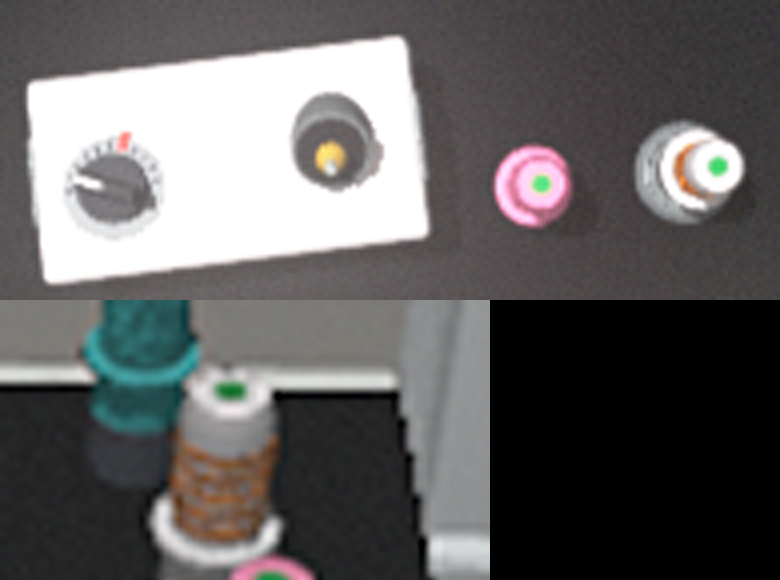

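The green dot on the pump top is at (384.2,246.5) in the top view and (373,152.9) in the side view. The pointer is near value 0.3. The lid measures 134x257 mm, which matches the given size. Next I check IK and look with the wrist camera.

```bash
python3 - <<'E'
from h import *
ct,cs=cam("top"),cam("side")
print("pump top",cross(ct,(384.25,246.5),cs,(373,152.9)))
K=np.array([.457,.197]);V=np.array([.473,.054]);Pm=np.array([.46,-.19])
u=np.radians(5.85);ax=np.array([-np.sin(.436)*np.cos(u),-np.sin(.436)*np.sin(u),np.cos(.436)])
for a in(-15,-101,165,79): print("knob",a,ctrl.ik([*K,.103],down(a)))
for a in (0,90,180,-90):
    R=down(a);tilt=Rn.align_vectors([-ax],[[0,0,-1]])[0].as_matrix()@down(a+5.85)
    print(a,ctrl.ik([*Pm,.07],R),ctrl.ik([*Pm,.25],R),ctrl.ik(np.array([*V,.116])+ax*.066,tilt),ctrl.ik(np.array([*V,.116])+ax*.13,tilt))
for i,(p,a) in enumerate([((K[0],K[1],.21),165),((V[0],V[1],.24),165),((Pm[0],Pm[1],.24),180)]):
    ctrl.goto(p,down(a)); c=cam("wrist"); im=ctrl.read_camera("wrist"); cv2.imwrite(f"pics/w{i}.png",im); np.save(f"w{i}.npy",c[1]);print(ctrl.current_t())
cv2.imwrite("pics/w01.png",np.hstack([cv2.imread(f"pics/w{i}.png")[40:360,140:500] for i in (0,1)]))
E
```

```text
pump top (array([ 0.461 , -0.1924,  0.1287]), np.float64(9.351237540676467e-05))
knob -15 [ 16.4411  26.8364 102.1446  -0.      51.0189  31.4411]
knob -101 [ 16.4411  26.8364 102.1446  -0.      51.0189 117.4411]
knob 165 [  16.4411   26.8364  102.1446   -0.       51.0189 -148.5589]
knob 79 [ 16.4411  26.8364 102.1446  -0.      51.0189 -62.5589]
0 [-29.3206  29.9566 103.8003  -0.      46.2431 -29.3206] [-29.3206  15.8474  91.6562  -0.      72.4964 -29.3206] [ -4.5822   9.2284 124.2875  11.6356  22.281  -20.2629] [ -5.6356  -0.2083 121.3893   8.5216  34.5755 -17.4691]
90 [ -29.3206   29.9566  103.8003   -0.       46.2431 -119.3206] [ -29.3206   15.8474   91.6562   -0.       72.4964 -119.3206] [  -4.5822    9.2284  124.2875   11.6356   22.281  -110.2629] [  -5.6356   -0.2083  121.3893    8.5216   34.5755 -107.4691]
180 [-29.3206  29.9566 103.8003  -0.      46.2431 150.6794] [-29.3206  15.8474  91.6562  -0.      72.4964 150.6794] [ -4.5822   9.2284 124.2875  11.6356  22.281  159.7371] [ -5.6356  -0.2083 121.3893   8.5216  34.5755 162.5309]
-90 [-29.3206  29.9566 103.8003  -0.      46.2431  60.6794] [-29.3206  15.8474  91.6562  -0.      72.4964  60.6794] [ -4.5822   9.2284 124.2875  11.6356  22.281   69.7371] [ -5.6356  -0.2083 121.3893   8.5216  34.5755  72.5309]
2.425
3.1167
7.9
```

View pics/w01.png

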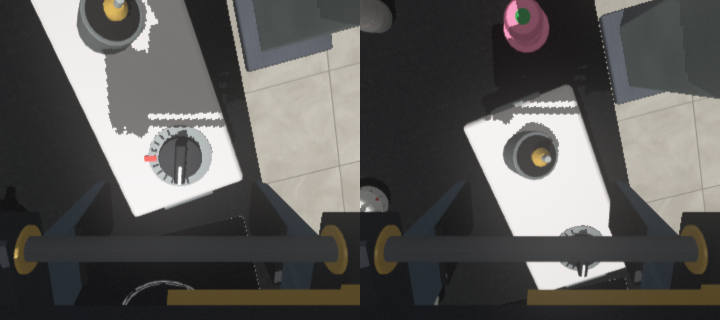

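View pics/w2.png

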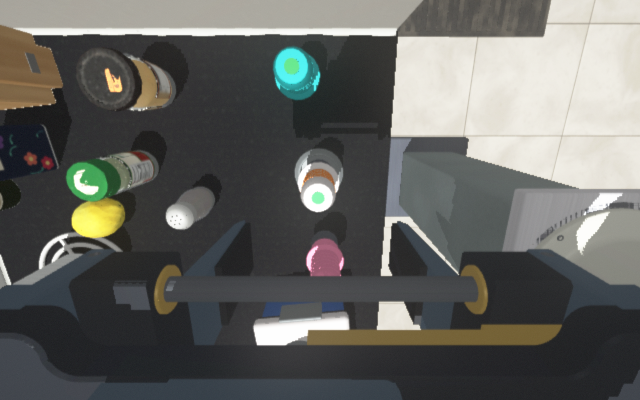

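In w0 the knob is at (321,195) with its pointer straight down in the image, and the red mark is at (291,198). The valve is at (253,52) in w0 and at about (321,193) in w1. In w2 the green dot of the real pump is at (318,198), with the pink decoy below it at (325,260). Next are zoomed crops and numbers.

```bash
python3 - <<'E'
from h import *
p=ctrl.camera_params("wrist");C=[(p,np.load(f"w{i}.npy")) for i in range(3)];I=[cv2.imread(f"pics/w{i}.png") for i in range(3)]
H=[cv2.cvtColor(i,cv2.COLOR_BGR2HSV) for i in I]
def comp(m,x0,x1,y0,y1):
    z=np.zeros_like(m);z[y0:y1,x0:x1]=m[y0:y1,x0:x1];n,l,s,c=cv2.connectedComponentsWithStats(z);i=1+np.argmax(s[1:,4]);return c[i],s[i,4],l==i
g=comp(cv2.inRange(H[2],(45,60,60),(85,255,255)),290,350,170,230);print("pump top",g[:2],onz(C[2],g[0],.132))
r=comp(cv2.inRange(H[0],(0,120,100),(8,255,255))|cv2.inRange(H[0],(172,120,100),(180,255,255)),270,310,170,220);rm=onz(C[0],r[0],.091);print("red",r[:2],rm)
w=comp(cv2.inRange(H[0],(0,0,170),(180,50,255)),312,330,190,230);ys,xs=np.nonzero(w[2])
W=np.array([onz(C[0],q,.121)[:2] for q in zip(xs,ys)]);print("pointer",w[:2],W.mean(0))
d=np.linalg.svd(W-W.mean(0))[2][0];print("ptr dir",np.degrees(np.arctan2(d[1],d[0])),np.ptp((W-W.mean(0))@d))
for z,i in((0,0),(1,1)):
    b=comp(cv2.inRange(H[i],(15,100,90),(32,255,255)),*((230,280,30,70) if i==0 else (300,345,170,220)));print("brass",i,b[:2],onz(C[i],b[0],.13))
a=cv2.resize(I[0][160:235,280:360],None,fx=4.5,fy=4.5,interpolation=cv2.INTER_CUBIC)
b=cv2.resize(I[0][15:105,200:300],None,fx=4,fy=4,interpolation=cv2.INTER_CUBIC)
c=cv2.resize(I[1][160:230,280:345],None,fx=6,fy=6,interpolation=cv2.INTER_CUBIC)
o=np.zeros((600,800,3),np.uint8);o[:a.shape[0],:a.shape[1]]=a;o[:c.shape[0],400:400+c.shape[1]]=c[:, :400];x=b[:260,:];o[340:600,:400]=x;cv2.imwrite("pics/crop2.png",o)
E
```

```text
pump top (array([317.5, 197.5]), np.int32(118)) [ 0.4629 -0.1905  0.132 ]
red (array([290.0185, 198.037 ]), np.int32(54)) [0.4891 0.1921 0.091 ]
pointer (array([320.1329, 222.3006]), np.int32(173)) [0.4621 0.216 ]
ptr dir 80.98800951857793 0.02386057167022635
brass 0 (array([253.9102,  48.8865]), np.int32(423)) [0.4738 0.0559 0.13  ]
brass 1 (array([318.2565, 196.9476]), np.int32(191)) [0.4749 0.0528 0.13  ]
```

View pics/crop2.png

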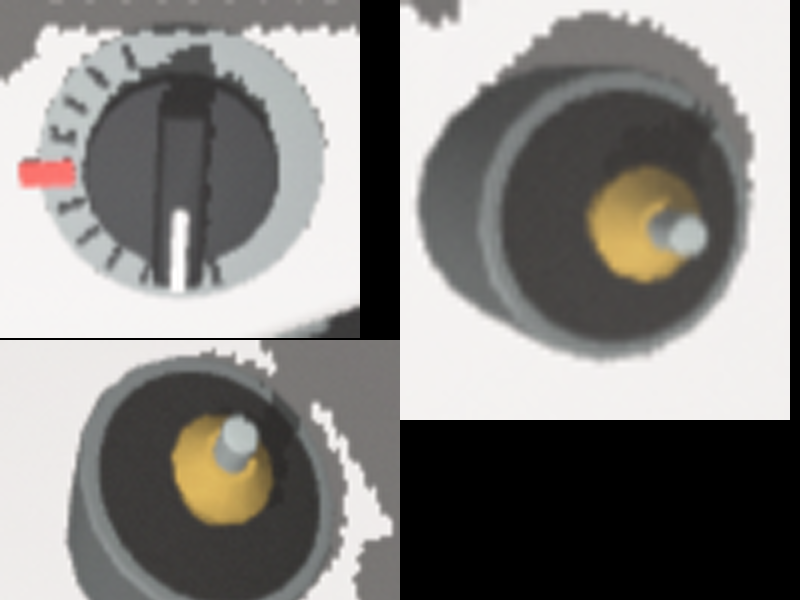

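The crops put the pin tip at about (259.6,38.9) in w0 and (327.6,198.8) in w1, the boss face centre at (315.4,195.2) in w1, and the dial centre at (320,195.6) in w0. The pointer points straight down in the image.

```bash
python3 - <<'E'
from h import *
p=ctrl.camera_params("wrist");C=[(p,np.load(f"w{i}.npy")) for i in range(3)]
u=np.radians(5.85);ax=np.array([-np.sin(.436)*np.cos(u),-np.sin(.436)*np.sin(u),np.cos(.436)])
print("ax",ax)
t=[onz(C[i],q,.116+.03*ax[2]) for i,q in((0,(259.6,38.9)),(1,(327.6,198.75)))]
print("tip",t,"seat",[x-.03*ax for x in t],cross(C[0],(259.6,38.9),C[1],(327.6,198.75)))
print("boss",onz(C[1],(315.4,195.2),.116))
ctop=cam("top")
tt=onz(ctop,(205+331.5/4-.5,205+169/4-.5),.1432);print("top tip",tt,tt-.03*ax)
k=onz(C[0],(320.05,195.6),.092);k2=onz(C[0],(319.6,196.3),.099);print("knob",k,k2)
R=np.array([[np.cos(u),-np.sin(u)],[np.sin(u),np.cos(u)]]);B=np.array([.4745,.124]);print("model knob",B+R@[-.01,.075],"valve",B+R@[-.005,-.07])
K=(k+k2)[:2]/2
for n,q in(("ptr",[.4621,.216]),("red",[.4891,.1921])): d=np.array(q)-K;print(n,np.degrees(np.arctan2(d[1],d[0])),np.hypot(*d))
E
```

```text
ax [-0.4201 -0.043   0.9064]
tip [array([0.4655, 0.0539, 0.1432]), array([0.4653, 0.0533, 0.1432])] seat [array([0.4781, 0.0552, 0.116 ]), array([0.4779, 0.0546, 0.116 ])] (array([0.4655, 0.0536, 0.1422]), np.float64(0.00021900142588216105))
boss [0.4786 0.054  0.116 ]
top tip [0.4649 0.0524 0.1432] [0.4775 0.0536 0.116 ]
knob [0.4573 0.1975 0.092 ] [0.4574 0.1962 0.099 ]
model knob [0.4569 0.1976] valve [0.4767 0.0539]
ptr 76.04526135218279 0.01971325882925855
red -8.540390186025574 0.03211001176945952
```

```bash
python3 - <<'E'
from h import *
K=(.4572,.197)
a0,a1=76-90,-10.3-90
ctrl.goto([*K,.2],down(a0)); print(ctrl.current_t(),ctrl.current_q())
ctrl.move_l([*K,.104],vel=.12); print(ctrl.current_contact_force())
ctrl.command_gripper(0.0); print("w",ctrl.current_grip_width()*91,ctrl.current_grasp_force(),ctrl.current_contact_force(),ctrl.current_t())
for a in np.linspace(a0,a1,4)[1:]: ctrl.goto([*K,.104],down(a))
print("turned",ctrl.current_q(),ctrl.current_wrist_torque(),ctrl.current_t())
ctrl.command_gripper(.6); ctrl.move_l([*K,.2],vel=.15)
c=cam("wrist");im=ctrl.read_camera("wrist");np.save("w3.npy",c[1]);cv2.imwrite("pics/w3.png",im);print(ctrl.current_t())
u,v=proj(c,[*K,.1]).astype(int);print(u,v)
cv2.imwrite("pics/crop3.png",cv2.resize(im[v-45:v+45,u-50:u+50],None,fx=5,fy=5,interpolation=cv2.INTER_CUBIC));np.save("o3.npy",[u-50,v-45])
E
```

```text
9.7917 [16.3914 19.0319 95.7285 -0.0052 65.229  30.4828]
[0.3511 0.7824 0.2279]
w 10.86397854865688 29.98031437397003 [ 4.0356  0.219  -3.3319] 11.9333
turned [ 16.4887  26.7557 102.0536   0.1206  51.1685 116.5492] [ 2.6551  0.3681 -0.0825] 13.6333
15.2833
320 200
```

View pics/crop3.png

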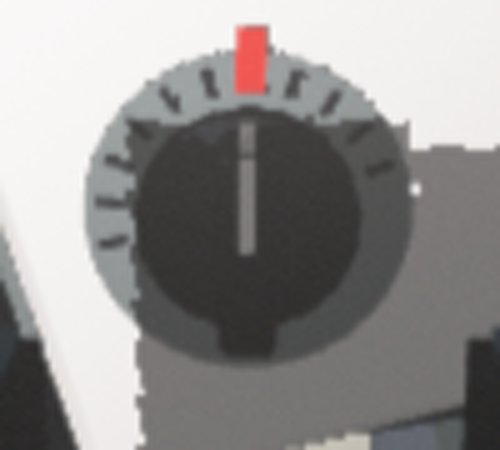

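The pointer runs straight up at column 247 and the red mark is at (252,60), dial centre (249.5,207), so the knob is within about 1–2° of the mark. Next I pick up the pump.

```bash
cat >> h.py <<'E'
u=np.radians(6.2);ax=np.array([-np.sin(.436)*np.cos(u),-np.sin(.436)*np.sin(u),np.cos(.436)])
S=np.array([.478,.0545,.116])
RV=Rn.align_vectors([-ax],[[0,0,-1]])[0].as_matrix()@down(188)
# align_vectors with one vector leaves the minimal rotation
E
python3 - <<'E'
from h import *
P=(.462,-.1915)
print(RV,ctrl.ik(S+ax*.12,RV),ctrl.ik(S+ax*.065,RV))
ctrl.goto([*P,.21],down(180));ctrl.command_gripper(.8)
c=cam("wrist");im=ctrl.read_camera("wrist");m=cv2.inRange(cv2.cvtColor(im,cv2.COLOR_BGR2HSV),(45,60,60),(85,255,255))
n,l,s,ce=cv2.connectedComponentsWithStats(m);exp=proj(c,[*P,.132]);i=1+np.argmin(np.linalg.norm(ce[1:]-exp,axis=1));q=onz(c,ce[i],.132);print("green",ce[i],exp,q)
if np.hypot(*(q[:2]-P))<.006: P=tuple((q[:2]+np.array(P))/2)
print(P)
ctrl.move_l([*P,.069],vel=.12);print(ctrl.current_contact_force())
ctrl.command_gripper(0.);print("w",ctrl.current_grip_width()*91,ctrl.current_grasp_force(),ctrl.current_contact_force(),ctrl.current_t())
ctrl.move_l([*P,.26],vel=.12);print("w",ctrl.current_grip_width()*91,ctrl.current_contact_force())
cv2.imwrite("pics/s4.png",ctrl.read_camera("side"))
ctrl.goto([.42,-.05,.30],RV);ctrl.goto(S+ax*.125,RV);print(ctrl.current_q(),ctrl.current_t(),ctrl.current_tool_pos(),S+ax*.125)
s=ctrl.read_camera("side");t=ctrl.read_camera("top");w=ctrl.read_camera("wrist")
cv2.imwrite("pics/s5.png",s);cv2.imwrite("pics/t5.png",t);cv2.imwrite("pics/w5.png",w)
o=np.zeros((600,800,3),np.uint8);o[:400,:400]=cv2.resize(s[130:260,300:430],(400,400));o[:400,400:]=cv2.resize(t[190:270,240:320],(400,400));o[400:,:320]=cv2.resize(w,(320,200));cv2.imwrite("pics/c5.png",o)
E
```

```text
[[ 0.1363 -0.8973  0.4198]
 [-0.9906 -0.1291  0.0456]
 [ 0.0133 -0.4221 -0.9064]] [ -5.5033   1.6791 121.4235   9.1225  32.7048 159.8702] [ -4.5984   9.765  123.7463  12.0147  22.3399 157.2548]
green [319.543  208.0199] [320.3834 207.0583] [ 0.4628 -0.1906  0.132 ]
(np.float64(0.46238933145287087), np.float64(-0.1910299314966178))
[0.1099 0.9954 0.102 ]
w 37.30605400664517 29.988338959446992 [ 0.2804 -0.8323  0.1553] 19.2167
w 37.25900371562537 [-0.6003 -0.2415 -3.5219]
[ -5.577    1.1167 121.0508   8.955   33.7168 159.9637] 22.2833 [0.4264 0.0489 0.229 ] [0.4255 0.0488 0.2293]
```

View pics/c5.png

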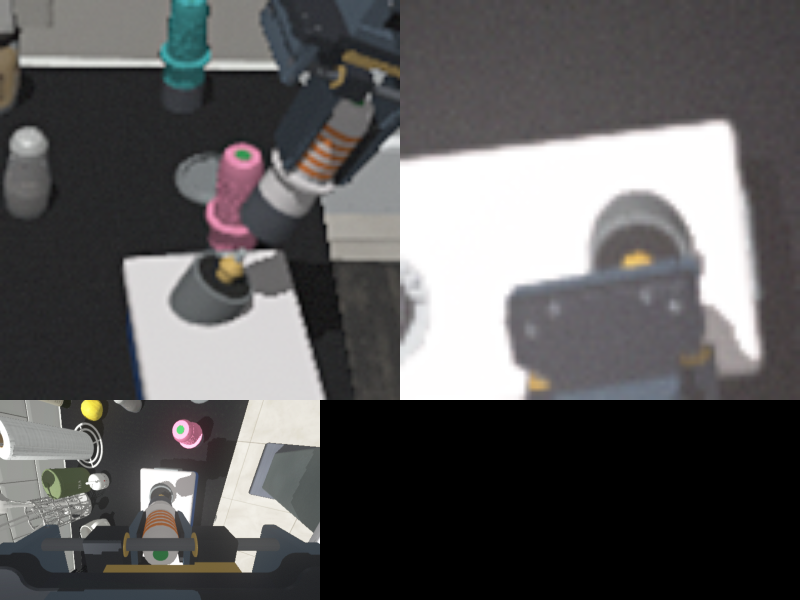

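The pump is held on its grip and its axis lines up with the brass nipple in all three views (side crop: rim (270,215), nipple (232,270)). Next I insert it in small steps, watching the force.

```bash
python3 - <<'E'
from h import *
cs=cam("side")
for h in(.06,.188): print("exp crop",(proj(cs,S+ax*h)-[300,130])*400/130)
L=.065
f0=ctrl.current_contact_force()
ctrl.move_l(S+ax*(L+.031),vel=.05,contact_N=8)
def st(d):
    f=ctrl.current_contact_force()-f0;T=ctrl.current_tool_pos();a=f@ax;print(f"d={d*1e3:.1f} h={((T-S)@ax-L)*1e3:.1f} ax={a:.1f} lat={f-a*ax} w={ctrl.current_grip_width()*91:.1f}");return a,np.linalg.norm(f-a*ax)
st(.031)
for d in np.arange(.027,.0095,-.003):
    ctrl.move_l(S+ax*(L+d),vel=.03);a,l=st(d)
    if a>20 or l>12: break
print(ctrl.current_t())
E
```

```text
exp crop [261.7022 221.6931]
exp crop [355.249   96.5975]
d=31.0 h=31.0 ax=-0.3 lat=[ 0.0191 -0.0135  0.0082] w=37.4
d=27.0 h=27.0 ax=0.2 lat=[-0.2241 -0.3041 -0.1191] w=37.3
d=24.0 h=23.9 ax=-0.2 lat=[0.1234 0.6994 0.0923] w=37.1
d=21.0 h=20.9 ax=0.5 lat=[-0.1807 -0.471  -0.1074] w=37.3
d=18.0 h=17.8 ax=0.6 lat=[-0.0908 -0.9908 -0.0919] w=37.1
d=15.0 h=14.8 ax=0.1 lat=[0.2553 0.7685 0.1569] w=36.8
d=12.0 h=11.9 ax=1.6 lat=[ 0.2627 -1.059   0.0684] w=37.3
24.7
```

The pump entered cleanly with no side load. Now the press, in 1 mm steps.

```bash
python3 - <<'E'
from h import *
L=.065;f0=np.zeros(3)
for d in np.arange(.010,-.0085,-.001):
    ctrl.move_l(S+ax*(L+d),vel=.02)
    f=ctrl.current_contact_force();T=ctrl.current_tool_pos();a=f@ax
    print(f"d={d*1e3:.1f} h={((T-S)@ax-L)*1e3:.1f} ax={a:.1f} lat={f-a*ax} w={ctrl.current_grip_width()*91:.1f}")
    if a>24 and d<0 or a>35: break
print(ctrl.current_t())
E
```

```text
d=10.0 h=10.0 ax=-1.5 lat=[ 0.254  -0.7246  0.0812] w=37.4
d=9.0 h=9.0 ax=1.4 lat=[0.8119 0.2938 0.3908] w=37.2
d=8.0 h=8.0 ax=0.1 lat=[0.7206 1.3812 0.4032] w=37.4
d=7.0 h=7.0 ax=-0.5 lat=[0.6451 0.5156 0.3247] w=37.4
d=6.0 h=5.9 ax=0.6 lat=[0.9199 1.5166 0.5024] w=37.2
d=5.0 h=4.9 ax=-4.1 lat=[1.582  1.7069 0.8186] w=37.2
d=4.0 h=3.9 ax=-6.7 lat=[2.7285 0.6835 1.2982] w=37.4
d=3.0 h=3.0 ax=-0.3 lat=[1.6971 0.5823 0.8154] w=36.9
d=2.0 h=2.1 ax=5.9 lat=[2.0048 0.3657 0.947 ] w=37.2
d=1.0 h=1.1 ax=8.6 lat=[2.9207 1.1302 1.4097] w=36.8
d=0.0 h=0.2 ax=8.7 lat=[1.7947 1.0486 0.884 ] w=37.3
d=-1.0 h=-0.5 ax=23.6 lat=[1.443  0.6271 0.6999] w=37.3
d=-2.0 h=-1.3 ax=34.2 lat=[1.0308 1.3519 0.5455] w=37.2
27.95
```

```bash
python3 - <<'E'
from h import *
ctrl.sleep(.5);print(ctrl.current_contact_force()@ax,ctrl.current_grasp_force())
c=cam("wrist");w=ctrl.read_camera("wrist");s=ctrl.read_camera("side");cs=cam("side");cv2.imwrite("pics/s6.png",s);cv2.imwrite("pics/w6.png",w)
for n,im,cc in(("w",w,c),("w5",cv2.imread("pics/w5.png"),c),("s",s,cs)):
    m=cv2.inRange(cv2.cvtColor(im,cv2.COLOR_BGR2HSV),(45,60,60),(85,255,255));k,l,st,ce=cv2.connectedComponentsWithStats(m)
    e=proj(cc,S+ax*.128);print(n,"expected top",e,[(ce[i],st[i,4]) for i in range(1,k) if np.linalg.norm(ce[i]-e)<30])
for h in (0,.055,.062): print("exp side",h,proj(cs,S+ax*h))
a,b=proj(cs,S+ax*.03).astype(int);x,y=proj(c,S+ax*.02).astype(int);print(a,b,x,y)
o=np.zeros((400,800,3),np.uint8);o[:,:400]=cv2.resize(s[b-40:b+40,a-40:a+40],(400,400),interpolation=cv2.INTER_CUBIC);o[:,400:]=cv2.resize(w[y-40:y+40,x-40:x+40],(400,400),interpolation=cv2.INTER_CUBIC);cv2.imwrite("pics/c6.png",o)
E
```

```text
34.25634719508117 30.007552905008197
w expected top [320.8654 307.4138] [(array([320.2496, 311.4206]), np.int32(573))]
w5 expected top [320.8654 307.4138] [(array([320.7069, 310.1287]), np.int32(505))]
s expected top [400.6656 181.1726] [(array([378.5833, 179.75  ]), np.int32(12)), (array([403., 183.]), np.int32(1))]
exp side 0 [372.1932 219.2473]
exp side 0.055 [383.95   203.5255]
exp side 0.062 [385.4961 201.458 ]
378 210 321 220
```

View pics/c6.png

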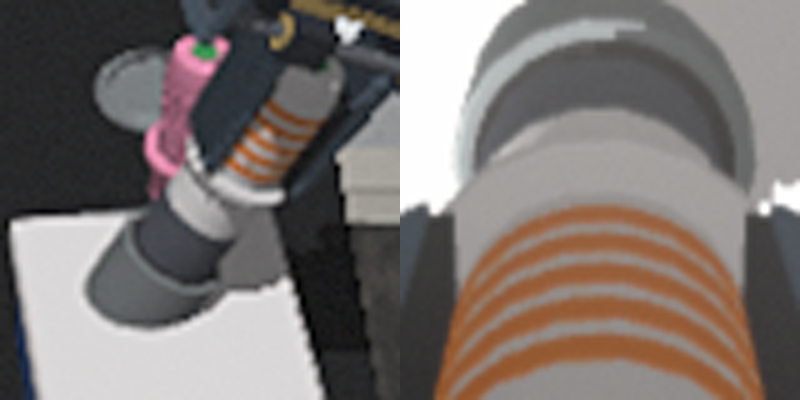

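The rim sits on the boss in both crops with no visible gap. The steep jump in force and the steady 34 N also fit contact with the boss, so I hand it in.

```bash
python3 -c "
from h import *
print(ctrl.current_contact_force()@ax,ctrl.current_t());print(ctrl.sign_off())"
```

```text
34.930920793677494 28.55
the job is handed in; nothing more can be done
None
```

I handed the job in at 28.6 s: the knob is within about 1–2° of the red mark and released, and the pump is snapped onto the valve, its rim down on the boss with no visible gap, and still held there at about 35 N.

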